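# Sweep up the sugar lumps and hold the clip open on the carton flap

## Task

Use the green scraper to sweep the three spilled sugar lumps fully into the open blue carton without touching them with the fingers, and stand the scraper back upright on the shelf outside the carton. Then pick up the orange spring clip by its handles, squeeze it wide open and hold it in the air, level, with its gaping jaws well around the upright edge of the carton's brown flap, one jaw on each side and neither pressing on the card. Finish while still holding the clip open there; leave the other kitchen things alone.

Things in the scene. Friction and masses are not known exactly. Their poses are not given: they have to be found in the camera images.
- carton: Blue sugar carton, fixed; one end (mouth) and the top open. Origin: mouth centre at shelf level; +x into the carton (at the start to the robot's left, world +y, within 12 deg), z up. Walls 55 mm high, 4 thick: sides at y = +-70 mm (136 clear) from x = 0 to 140, back at x = 142. No sill: the shelf is its floor. On the +y side (nearer the robot) a brown card flap sticks out of the mouth.
- flap_edge (a point): Middle of the free upright edge of the stiff brown card flap, 45 mm above the shelf. The flap is 3 mm thick, 90 mm high (edge from 0 to 90), carries on the carton's +y side wall straight out of the mouth: it lies at carton y = 69.5 mm from x = 0 to -60 mm. The edge faces the carton's -x, nothing before it.
- lump_a: White sugar lump, 24 x 24 x 16 mm, 12 g, lying flat; origin at the centre of its underside. At the start it lies on the shelf before the carton's mouth (20 to 165 mm outside it, within 40 mm of the mouth's centre line). Fingers may not touch it.
- lump_b: White sugar lump, 24 x 24 x 16 mm, 12 g, lying flat; origin at the centre of its underside. At the start it lies on the shelf before the carton's mouth (20 to 165 mm outside it, within 40 mm of the mouth's centre line). Fingers may not touch it.
- lump_c: White sugar lump, 24 x 24 x 16 mm, 12 g, lying flat; origin at the centre of its underside. At the start it lies on the shelf before the carton's mouth (20 to 165 mm outside it, within 40 mm of the mouth's centre line). Fingers may not touch it.
- scraper: Green plastic scraper standing on its foot, about 90 g; origin: centre of its underside. Local y along its width, local x square to its face, z up. Foot 26 (x) x 110 (y) x 12 mm; web 6 mm thick above it; grip bar on top 16 mm thick (x) and 74 mm wide (y), from 45 to 79 mm height. It stands by itself; both faces are alike.
- clip: Orange spring clip lying flat, 22 mm high, about 50 g. Origin: on the hinge axis, at the underside, midway between its two alike arms; z = hinge axis (up), +x along the jaws, y across. Jaws reach 52 mm ahead, shut at rest. Handles reach 46 mm behind, splayed in a V, about 50 mm over their tail ends; squeeze their flat outsides together along y, 28 mm behind the hinge.
- clip_left (a joint): Angle of one clip arm, rad: 0 shut, 0.30 fully spread (stop); the other mirrors it. Fully spread, the handles are parallel and 26 mm over their outsides, and the jaw tips stand about 30 mm apart. Each handle pushes back with 4 N shut to 8 N fully spread; a grip of 15 to 30 N holds it at the stop.
- bowl: White porcelain bowl, 140 mm across, 55 mm high; origin under its centre. Bystander: leave it alone.
- kettle_lid: Red enamel kettle lid with a knob, 160 mm across, 46 mm high; origin under its centre. Bystander: leave it alone.
- whisk: Steel whisk lying on the shelf, 290 mm long, 62 mm thick; origin under its middle. Bystander: leave it alone.
- mug: Blue mug, 80 mm across, 90 mm high, handle to one side; origin under its centre. Bystander: leave it alone.
- jar: Amber glass jar with a red cap, 72 mm across, 110 mm high; origin under its centre. Bystander: leave it alone.
Things that resemble listed ones, but are neither listed nor needed, are in the scene too. Several things have the shape of the carton; the one meant has the colours described above.

How it is judged:
On the way, in this order (a step that is already met when the one before it is completed fails the run):
1. all three lumps are inside the carton, with the scraper held in the fingers (x of lump_a in the frame of carton between 0.012 and 0.14 m and y of lump_a in the frame of carton between -0.068 and 0.068 m and height (world z) of each of lump_a, lump_b, lump_c below 0.04 m and x of lump_b in the frame of carton between 0.012 and 0.14 m and y of lump_b in the frame of carton between -0.068 and 0.068 m and x of lump_c in the frame of carton between 0.012 and 0.14 m and y of lump_c in the frame of carton between -0.068 and 0.068 m and contact force between the fingers and scraper above 1 N), for 0.2 s.
2. the clip is gripped and lifted off the shelf (height (world z) of clip above 0.015 m and contact force between the fingers and clip above 2 N), for 0.2 s.
At the end, for the whole second after the job is handed in: Lumps 12 mm or more inside the mouth; scraper upright, released, outside the carton; clip gripped, still, spread over 0.2 rad, 10-75 mm up, level and in line with the flap within 0.3 rad, flap edge between the jaws (6 mm or more inside the tips, within 11 mm of mid), under 2 N on the carton (x of lump_a in the frame of carton between 0.012 and 0.14 m and y of lump_a in the frame of carton between -0.068 and 0.068 m and height (world z) of each of lump_a, lump_b, lump_c below 0.04 m and x of lump_b in the frame of carton between 0.012 and 0.14 m and y of lump_b in the frame of carton between -0.068 and 0.068 m and x of lump_c in the frame of carton between 0.012 and 0.14 m and y of lump_c in the frame of carton between -0.068 and 0.068 m and angle between scraper's own z axis and vertical below 0.2 rad and height (world z) of scraper below 0.01 m and contact force between each of the fingers, clip and scraper below 0.2 N and (x of scraper in the frame of carton below -0.02 m or x of scraper in the frame of carton above 0.15 m or y of scraper in the frame of carton above 0.09 m or y of scraper in the frame of carton below -0.09 m) and value of joint clip_left above 0.2 rad and contact force between the fingers and clip above 3 N and contact force between clip and carton below 2 N and height (world z) of clip between 0.01 and 0.075 m and linear speed of clip below 0.03 m/s and angle between clip's own z axis and vertical below 0.3 rad and angle between the x axis of clip and the x axis of carton, either way round below 0.3 rad and x of flap_edge in the frame of clip between 0.012 and 0.044 m and y of flap_edge in the frame of clip between -0.011 and 0.011 m); the arm keeps its last pose, push and grip.
It fails at once if the fingers touch a sugar lump (contact force between the fingers and lump_a above 0.5 N or contact force between the fingers and lump_b above 0.5 N or contact force between the fingers and lump_c above 0.5 N).
It fails at once if a bystander is moved more than 30 mm (distance of any of bowl, kettle_lid, whisk, mug, jar from where it was at the start of the episode above 0.03 m).
It also fails if it takes over 61 s, if anything falls off the work surface, if the arm or the gripper's body presses on something with over 40 N, if the wrist force passes 120 N, or if a joint passes its speed limit or range.

## Robot

A 6-joint arm with a two-finger parallel gripper is mounted at the origin on the work surface. World frame = base frame: x ahead of the robot, y to its left, z up, the work surface at z = 0. Lengths are in m, angles in rad, forces in N, time in s.
With the tool pointing down it reaches from about 0.35 to 0.775 m from the base axis. Payload 5.5 kg.
Tool frame: the origin (TCP) lies where the fingers leave the gripper's body, on its centre line; the fingertips stand 73 mm ahead of it and the grasp point (between the pads) lies 54 mm ahead of it; z points along the fingers, y is the direction in which the jaws open and shut (so a half turn about z gives the same grasp; the last joint's range is limited). The gripper opens to 85 mm and grips with 20 to 120 N. Pads are 22 mm wide; open, the fingers measure 114 mm over their backs; the gripper's body (76 mm by 85 mm) begins 54 mm behind the grasp point. The pads swing forward as they close: fully open they stand 13 mm farther back than shut.
Start: joints at [1.088, 0.313, 0.046, 1.304, 0, 1.431], TCP at [0.193, 0.542, 0.304] pointing down, gripper open.
Joint ranges: [-2.76, 2.76], [-0.86, 1.69], [-1.03, 1.26], [-2.2, 2.34], [-1.47, 1.5], [-3.14, 3.14]. Speed limits (rad/s): [2.57, 2.57, 3.14, 3.14, 3.14, 3.14].

## Interface

Orientations are given as a unit quaternion [w, x, y, z].
In Python, from workcell import env, read_camera, job, cut_out gives the robot as it stands.
- The arm moves only by the tool servo_tool, never from a script. Its argument "deltas" is a list of rows, each an object of numbers: "dx", "dy", "dz": the shift along the world's x, y, z in mm; "rx", "ry", "rz": the turn, a rotation vector about the world's x, y, z in rad; "fingers": the closure, from -1 (fully open) to 1 (shut). A call has 1 to 8 rows; each row shifts and turns the commanded pose from where the row before left it; what a row does not reach is not made up. A row lasts 1/10 s, in which the tool goes at most 50 mm and 8.59 degrees, less where a joint would pass 70% of its speed; a pose out of reach is approached as far as the arm can. A call is refused whole if a number of a shift passes 50 or a number of a turn 0.15, either way. A call with a gripper value outside its range is refused whole. The fingers move at their own pace and stop on an object; "newtons" is the grip in N (left out, the last holds). Time passes only in rows, so rows that do not move let the fingers close. It gives the time, the measured TCP pose, the force and the opening at its end, in the units of the state.
- env.get_state(): the state, without advancing time (a new reading comes with each control period).
- read_camera(name): name is "scene" or "top"; returns a dict with "img" (480x640x3 uint8, red, green, blue), "intrinsics" (3x3 intrinsics, pixels), "extrinsics" (4x4, takes a point from camera to world coordinates). Camera axes: x right, y down, z forward; pixel columns grow to the right and rows downward; lengths in m; the calibration is good to about 2 mm. A picture is of the moment at which its call begins. There is no depth.
- job.hand_in(): hands the job in, once; it reports no verdict.
Trained networks look in the newest picture that a camera, given by its name, has taken for a name from the list of things; names that differ only in an ending like _2 or _b are one class to them, and where a whole thing is asked for, a point or a joint stands for the part that bears it (a point fixed in the world has none). Each returns a list of dicts, best first, with "confidence" (0 to 1); they miss things now and then, are a little off and sometimes report something else, mostly with a low value. They report only what shows in the picture. A call takes as long as a camera call. They do not tell look-alikes from the thing itself.
- cut_out(target, camera): "region" (480x640 bool, what is visible of it) and "extent" ([left, top, right, bottom] in pixels, round what is visible of it).
The state is a dict: "clock": time; "joint_pos": joint angles; "qvel": joint speeds; "tau": joint torques, N m; "tcp_pos": TCP position; "orientation": TCP orientation; "wrist_force": force on the tool from outside, world axes, zero at the start; "ft_torque": the same for the moment, N m; "finger_gap": finger opening in m.
Only numpy, scipy, OpenCV 4.12 (cv2) and the standard library are available. Lean on these libraries where they do the work, as an engineer would, in place of code of your own. Each camera call takes 0.05 s, during which the arm holds its last target. There are 200 camera calls.

## Working session

There is one attempt and no reset: what is moved stays moved. The work goes in short steps, Python scripts to look and compute and a tool call to move; the robot and the scene stay as the last step left them, time stands still between calls to the robot, and variables do not carry over. Pictures are saved under pics/ and viewed, about 8 in all and at most 12, crops included, and the job is handed in when it is done.

Besides the shell and the picture viewer there is one more tool, called after "Request:" in YAML: its name, and indented under it one key for each argument. servo_tool: Moves the arm, as the interface text tells. Its arguments: {"type":"object","properties":{"deltas":{"type":"array"},"newtons":{"type":"number"}},"required":["deltas"]}

```bash
mkdir -p pics; ls
python3 - <<'E'
from workcell import env, read_camera, job, cut_out
import cv2, numpy as np
for c in ("scene","top"):
    r=read_camera(c); cv2.imwrite(f"pics/{c}0.png",r["img"][:,:,::-1]); print(c,r["intrinsics"].round(1).tolist(),r["extrinsics"].round(3).tolist())
    for t in ("carton","lump_a","scraper","clip","flap_edge"):
        print(t,[(d["extent"],round(d["confidence"],2)) for d in cut_out(t,c)])
s=env.get_state(); print({k:np.round(v,3).tolist() for k,v in s.items()})
E
```

```text
pics
scene [[617.8, 0.0, 321.4], [0.0, 617.8, 235.7], [0.0, 0.0, 1.0]] [[-0.646, 0.439, -0.624, 1.412], [0.763, 0.379, -0.524, 0.786], [0.006, -0.815, -0.58, 0.906], [0.0, 0.0, 0.0, 1.0]]
carton [([404.6, 185.0, 488.7, 273.7], 0.67), ([325.1, 227.8, 418.0, 330.7], 0.62)]
lump_a [([312.7, 267.0, 327.3, 280.5], 0.63), ([327.1, 254.4, 337.7, 270.0], 0.4)]
scraper [([226.0, 172.6, 266.6, 211.0], 0.62)]
clip [([190.8, 218.1, 228.8, 243.7], 0.71)]
flap_edge [([322.8, 226.9, 417.3, 331.5], 0.88), ([402.5, 189.7, 488.1, 274.2], 0.79), ([226.4, 170.3, 263.1, 213.0], 0.37)]
top [[473.6, 0.0, 320.8], [0.0, 473.6, 238.1], [0.0, 0.0, 1.0]] [[0.004, -0.997, 0.08, 0.432], [-1.0, -0.003, 0.011, 0.015], [-0.011, -0.08, -0.997, 1.196], [0.0, 0.0, 0.0, 1.0]]
carton [([194.8, 300.7, 276.9, 391.3], 0.82), ([218.8, 199.9, 303.6, 263.4], 0.7), ([87.1, 269.7, 134.9, 299.5], 0.65)]
lump_a [([303.3, 242.6, 314.6, 252.4], 0.61), ([296.2, 219.0, 312.5, 229.7], 0.59), ([335.0, 238.2, 344.8, 247.9], 0.47)]
scraper [([440.0, 248.1, 456.2, 287.3], 0.75)]
clip [([417.6, 200.2, 438.6, 213.0], 0.53), ([91.4, 180.2, 148.2, 216.7], 0.19)]
flap_edge [([196.8, 301.2, 274.3, 388.8], 0.92), ([216.5, 199.8, 282.3, 260.9], 0.66)]
{'clock': 0.6, 'joint_pos': [1.088, 0.313, 0.046, 1.304, -0.0, 1.431], 'qvel': [-0.001, -0.0, 0.001, -0.001, -0.002, -0.0], 'tau': [-0.001, -48.016, 29.866, 0.001, -0.0, 0.0], 'tcp_pos': [0.193, 0.542, 0.304], 'orientation': [0.0, 0.171, 0.985, 0.0], 'wrist_force': [0.049, 0.563, -0.299], 'ft_torque': [-0.055, 0.014, 0.023], 'finger_gap': 0.085}
```

View pics/top0.png

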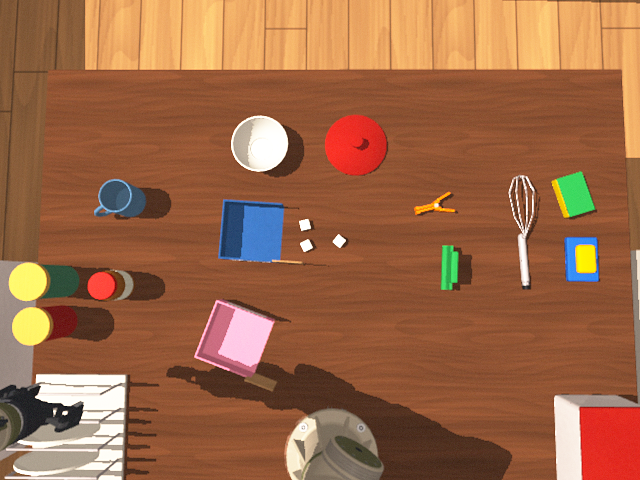

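View pics/scene0.png

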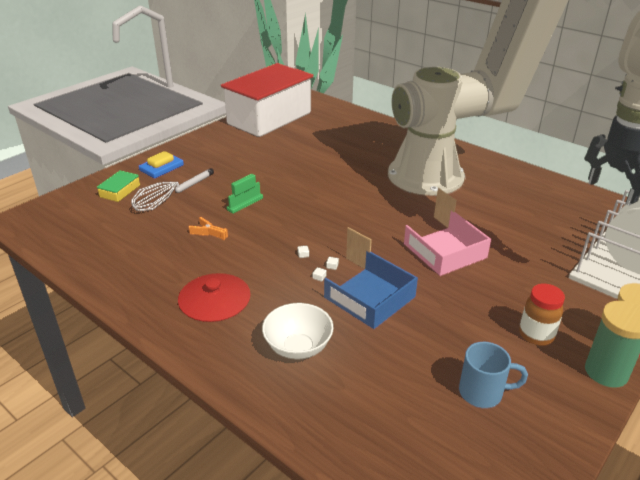

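The wanted things in the top picture are the blue carton at (252,231), its flap at (288,262), the lumps at (305,225), (307,246) and (340,241), the scraper at (450,268) and the clip at (436,205). These could be mistaken for them: the pink carton at (236,338), the green sponge at (573,195), the blue/yellow sponge at (582,258) and the blue mug at (120,198). I choose by colour and shape. Next I fit simple box models in both cameras.

```bash
cat > h.py <<'E'
from workcell import env, read_camera, job, cut_out
import cv2, numpy as np
from scipy.optimize import minimize
def B(x0,x1,y0,y1,z0,z1,a=0):
    p=np.array([[x,y,z] for x in (x0,x1) for y in (y0,y1) for z in (z0,z1)],float)/1000
    c,s=np.cos(a),np.sin(a); p[:,:2]=p[:,:2]@np.array([[c,s],[-s,c]]); return p
M={"carton":[B(0,140,66,70,0,55),B(0,140,-70,-66,0,55),B(140,144,-70,70,0,55),B(0,140,-70,70,0,1)],
"lump":[B(-12,12,-12,12,0,16)],
"scraper":[B(-13,13,-55,55,0,12),B(-3,3,-37,37,12,45),B(-8,8,-37,37,45,79)],
"clip":[B(-5,52,-6,6,0,22),B(-46,0,8,13,0,22,-.3),B(-46,0,-13,-8,0,22,.3)]}
FLAP=[B(-60,0,68,71,0,90)]
def rng(im,kind):
    h=cv2.cvtColor(im,cv2.COLOR_RGB2HSV); H,S,V=h[...,0],h[...,1],h[...,2]
    return {"carton":(H>100)&(H<125)&(S>120),"lump":(S<70)&(V>120),"scraper":(H>50)&(H<75)&(S>120),"clip":(H>9)&(H<22)&(S>200)&(V>150)}[kind]
def proj(p,r,pose):
    x,y,a=pose[:3]; z=pose[3] if len(pose)>3 else 0
    c,s=np.cos(a),np.sin(a)
    w=np.c_[x+c*p[:,0]-s*p[:,1],y+s*p[:,0]+c*p[:,1],p[:,2]+z]
    E=np.linalg.inv(r["extrinsics"]); q=w@E[:3,:3].T+E[:3,3]; q=q@r["intrinsics"].T
    return q[:,:2]/q[:,2:]
def ray(uv,r,z):
    E=r["extrinsics"]; d=E[:3,:3]@np.linalg.solve(r["intrinsics"],[*uv,1]); o=E[:3,3]
    return (o+d*(z-o[2])/d[2])[:2]
K=4
def sil(boxes,r,pose,off,shape):
    m=np.zeros(shape,np.uint8)
    for b in boxes:
        h=cv2.convexHull(((proj(b,r,pose)-off+.5)*K-.5).astype(np.float32))
        cv2.fillConvexPoly(m,np.round(h*16).astype(np.int32),1,shift=4)
    return m>0
def fit(kind,cams,p0,pad=12):
    D=[]
    for r in cams:
        q=np.vstack([proj(b,r,p0) for b in M[kind]]); lo=np.maximum(np.floor(q.min(0))-pad,0).astype(int); hi=np.ceil(q.max(0)).astype(int)+pad
        m=rng(r["img"],kind)[lo[1]:hi[1],lo[0]:hi[0]].astype(np.float32)
        m=cv2.resize(m,None,fx=K,fy=K,interpolation=cv2.INTER_LINEAR)>.5
        D.append((r,lo,m))
    def cost(p):
        return sum(1-(lambda s:(s&m).sum()/(s|m).sum())(sil(M[kind],r,p,lo,m.shape)) for r,lo,m in D)/len(D)
    best=None
    for k in range(3):
        x0=np.array(p0[:3]) if best is None else best.x
        sim=np.vstack([x0]+[x0+d for d in np.diag([.008,.008,.12])*(1-2*(k%2))])
        b=minimize(cost,x0,method="Nelder-Mead",options=dict(initial_simplex=sim,xatol=1e-4,fatol=1e-4))
        if best is None or b.fun<best.fun: best=b
    return best.x,1-best.fun
def draw(im,r,boxes,pose,col,off,k):
    for b in boxes:
        h=cv2.convexHull(((proj(b,r,pose)-off+.5)*k).astype(np.float32)); cv2.polylines(im,[np.round(h).astype(int)],True,col,1)
E
cat > m.py <<'E'
from h import *
cs={c:read_camera(c) for c in ("top","scene")}; t=cs["top"]; C=list(cs.values())
g={"carton":[(284,231,0,np.pi/2)],"lump":[(305,225,0,0),(307,246,0,0),(340,241,0,0)],"scraper":[(450,268,.06,np.pi/2)],"clip":[(437,205,.02,np.pi/2)]}
P=[]
for k,v in g.items():
    for u,w,z,a in v:
        xy=ray((u,w),t,z)
        for nm,c in (("both",C),("top",[t]),("scene",[cs["scene"]])):
            p,s=fit(k,c,[*xy,a]); print(k,nm,p.round(4),round(s,2))
            if nm=="both": P.append((k,p))
np.save("P.npy",np.array([p for _,p in P]))
off=np.array([195,185]);k=2.7
im=cv2.resize(t["img"][185:300,195:485,::-1],None,fx=k,fy=k,interpolation=cv2.INTER_CUBIC)
of2=np.array([185,165]);i2=cv2.resize(cs["scene"]["img"][165:335,185:425,::-1],None,fx=k,fy=k,interpolation=cv2.INTER_CUBIC)
for kk,p in P:
    for i,r,o in ((im,t,off),(i2,cs["scene"],of2)):
        draw(i,r,M[kk],p,(255,255,0),o,k)
        if kk=="carton": draw(i,r,FLAP,p,(255,0,255),o,k)
cv2.imwrite("pics/fit_top.png",im); cv2.imwrite("pics/fit_scene.png",i2)
E
python3 m.py
```

```text
carton both [0.5386 0.1282 1.5079] 0.74
carton top [0.5389 0.1284 1.5098] 0.97
carton scene [0.5241 0.1286 1.447 ] 0.52
lump both [0.5624 0.0694 0.2341] 0.59
lump top [0.5621 0.0695 0.2602] 0.81
lump scene [0.5643 0.0682 0.0606] 0.4
lump both [0.5107 0.0656 0.4705] 0.59
lump top [0.5102 0.0657 0.4753] 0.78
lump scene [0.5125 0.0644 0.3821] 0.45
lump both [ 0.5221 -0.0171  0.8896] 0.83
lump top [ 0.5215 -0.0165 -0.6814] 0.92
lump scene [ 0.5244 -0.0172 -0.7005] 0.82
scraper both [ 0.4558 -0.2862  1.5064] 0.86
scraper top [ 0.4559 -0.2862  1.5086] 0.93
scraper scene [ 0.4532 -0.2911  1.5379] 0.8
clip both [ 0.6116 -0.2591  1.8162] 0.31
clip top [ 0.6116 -0.2591  1.8162] 0.61
clip scene [ 0.6108 -0.2615  1.5708] 0.0
```

View pics/fit_top.png

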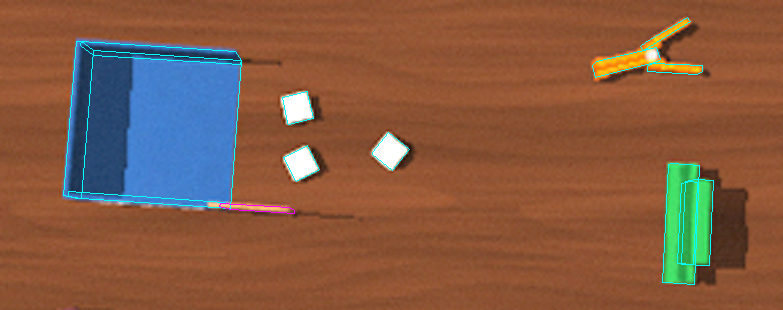

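View pics/fit_scene.png

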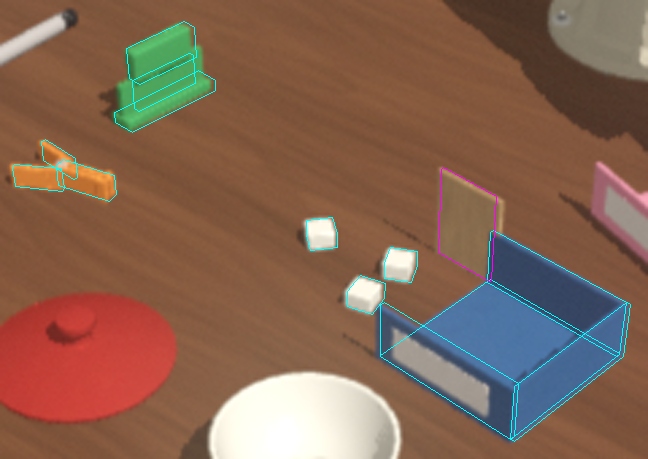

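The overlays match the top and scene pictures to about 1–2 px for the carton, flap, lumps, scraper and clip (jaws towards world +y). The carton mouth is at (0.539, 0.128) with yaw 1.508, and the scraper already faces the mouth. I'm moving now.

Request:
servo_tool:
  deltas:
    - {"dx": 35, "dy": -30, "rz": 0.1}
    - {"dx": 35, "dy": -30, "rz": 0.1}
    - {"dx": 35, "dy": -30, "rz": 0.081}
    - {"dx": 35, "dy": -30}
    - {"dx": 35, "dy": -30}
    - {"dx": 35, "dy": -30}
    - {"dx": 35, "dy": -30}
    - {"dx": 18, "dy": -40}

```text
invalid input at $.deltas[0]: expected keys dx, dy, dz, rx, ry, rz, fingers
```

Request:
servo_tool:
  deltas:
    - {"dy": -48}
    - {"dy": -48}
    - {"dy": -48}
    - {"dy": -48}
    - {"dy": -48}
    - {"dy": -48}
    - {"dy": -48}
    - {"dy": -48}

```text
invalid input at $.deltas[0]: expected keys dx, dy, dz, rx, ry, rz, fingers
```

Request:
servo_tool:
  deltas:
    - {"dy": -48}
    - {"dy": -48}
    - {"dy": -48}
    - {"dy": -35}
    - {"dz": -30}
    - {"dz": -30}
    - {"dz": 0}
    - {"dz": 0}

```text
invalid input at $.deltas[0]: expected keys dx, dy, dz, rx, ry, rz, fingers
```

All keys are needed in each row.

Request:
servo_tool:
  deltas:
    - {"dx": 35, "dy": -30, "dz": 0, "rx": 0, "ry": 0, "rz": 0.1, "fingers": -1}
    - {"dx": 35, "dy": -30, "dz": 0, "rx": 0, "ry": 0, "rz": 0.1, "fingers": -1}
    - {"dx": 35, "dy": -30, "dz": 0, "rx": 0, "ry": 0, "rz": 0.081, "fingers": -1}
    - {"dx": 35, "dy": -30, "dz": 0, "rx": 0, "ry": 0, "rz": 0, "fingers": -1}
    - {"dx": 35, "dy": -30, "dz": 0, "rx": 0, "ry": 0, "rz": 0, "fingers": -1}
    - {"dx": 35, "dy": -30, "dz": 0, "rx": 0, "ry": 0, "rz": 0, "fingers": -1}
    - {"dx": 35, "dy": -30, "dz": 0, "rx": 0, "ry": 0, "rz": 0, "fingers": -1}
    - {"dx": 18, "dy": -40, "dz": 0, "rx": 0, "ry": 0, "rz": 0, "fingers": -1}
  newtons: 40

```text
clock: 1.5
tcp_pos: [0.4589, 0.2905, 0.3037]
orientation: [0.001, 0.031, 1.0, 0.0]
wrist_force: [0.0, -0.0, -0.7]
finger_gap: 0.0851
```

Request:
servo_tool:
  deltas:
    - {"dx": 0, "dy": -48, "dz": 0, "rx": 0, "ry": 0, "rz": 0, "fingers": -1}
    - {"dx": 0, "dy": -48, "dz": 0, "rx": 0, "ry": 0, "rz": 0, "fingers": -1}
    - {"dx": 0, "dy": -48, "dz": 0, "rx": 0, "ry": 0, "rz": 0, "fingers": -1}
    - {"dx": 0, "dy": -48, "dz": 0, "rx": 0, "ry": 0, "rz": 0, "fingers": -1}
    - {"dx": 0, "dy": -48, "dz": 0, "rx": 0, "ry": 0, "rz": 0, "fingers": -1}
    - {"dx": 0, "dy": -48, "dz": 0, "rx": 0, "ry": 0, "rz": 0, "fingers": -1}
    - {"dx": 0, "dy": -48, "dz": 0, "rx": 0, "ry": 0, "rz": 0, "fingers": -1}
    - {"dx": 0, "dy": -48, "dz": 0, "rx": 0, "ry": 0, "rz": 0, "fingers": -1}

```text
clock: 2.3
tcp_pos: [0.456, -0.0944, 0.3043]
orientation: [0.001, 0.031, 1.0, -0.0]
wrist_force: [1.4, 0.2, 0.1]
finger_gap: 0.0852
```

Request:
servo_tool:
  deltas:
    - {"dx": 0, "dy": -48, "dz": 0, "rx": 0, "ry": 0, "rz": 0, "fingers": -1}
    - {"dx": 0, "dy": -48, "dz": 0, "rx": 0, "ry": 0, "rz": 0, "fingers": -1}
    - {"dx": 0, "dy": -48, "dz": -10, "rx": 0, "ry": 0, "rz": 0, "fingers": -1}
    - {"dx": 0, "dy": -40, "dz": -20, "rx": 0, "ry": 0, "rz": 0, "fingers": -1}
    - {"dx": 0, "dy": -10, "dz": -30, "rx": 0, "ry": 0, "rz": 0, "fingers": -1}
    - {"dx": 0, "dy": 0, "dz": -30, "rx": 0, "ry": 0, "rz": 0, "fingers": -1}
    - {"dx": 0, "dy": 0, "dz": -20, "rx": 0, "ry": 0, "rz": 0, "fingers": -1}
    - {"dx": 0, "dy": 0, "dz": 0, "rx": 0, "ry": 0, "rz": 0, "fingers": -1}

```text
clock: 3.1
tcp_pos: [0.4546, -0.2855, 0.1909]
orientation: [-0.002, 0.031, 1.0, 0.002]
wrist_force: [0.3, 0.3, -0.4]
finger_gap: 0.0854
```

Request:
servo_tool:
  deltas:
    - {"dx": 0, "dy": 0, "dz": -30, "rx": 0, "ry": 0, "rz": 0, "fingers": -1}
    - {"dx": 0, "dy": 0, "dz": -30, "rx": 0, "ry": 0, "rz": 0, "fingers": -1}
    - {"dx": 0, "dy": 0, "dz": -15, "rx": 0, "ry": 0, "rz": 0, "fingers": -1}
    - {"dx": 0, "dy": 0, "dz": 0, "rx": 0, "ry": 0, "rz": 0, "fingers": 0.3}
    - {"dx": 0, "dy": 0, "dz": 0, "rx": 0, "ry": 0, "rz": 0, "fingers": 1}
    - {"dx": 0, "dy": 0, "dz": 0, "rx": 0, "ry": 0, "rz": 0, "fingers": 1}
    - {"dx": 0, "dy": 0, "dz": 0, "rx": 0, "ry": 0, "rz": 0, "fingers": 1}
    - {"dx": 0, "dy": 0, "dz": 0, "rx": 0, "ry": 0, "rz": 0, "fingers": 1}

```text
clock: 3.9
tcp_pos: [0.4569, -0.2869, 0.1201]
orientation: [0.001, 0.031, 1.0, -0.001]
wrist_force: [1.4, -1.2, 0.9]
finger_gap: 0.0154
```

Request:
servo_tool:
  deltas:
    - {"dx": 0, "dy": 0, "dz": 15, "rx": 0, "ry": 0, "rz": 0, "fingers": 1}
    - {"dx": 6, "dy": 25, "dz": 5, "rx": 0, "ry": 0, "rz": 0, "fingers": 1}
    - {"dx": 12, "dy": 40, "dz": 0, "rx": 0, "ry": 0, "rz": 0, "fingers": 1}
    - {"dx": 14, "dy": 45, "dz": 0, "rx": 0, "ry": 0, "rz": 0, "fingers": 1}
    - {"dx": 14, "dy": 45, "dz": 0, "rx": 0, "ry": 0, "rz": 0, "fingers": 1}
    - {"dx": 14, "dy": 40, "dz": 0, "rx": 0, "ry": 0, "rz": 0, "fingers": 1}
    - {"dx": 10, "dy": 25, "dz": 0, "rx": 0, "ry": 0, "rz": 0, "fingers": 1}
    - {"dx": 0, "dy": 0, "dz": 0, "rx": 0, "ry": 0, "rz": 0, "fingers": 1}

```text
clock: 4.7
tcp_pos: [0.5272, -0.0634, 0.1394]
orientation: [0.001, 0.028, 1.0, 0.0]
wrist_force: [0.1, -0.2, -1.1]
finger_gap: 0.0153
```

Request:
servo_tool:
  deltas:
    - {"dx": 0, "dy": 0, "dz": -10, "rx": 0, "ry": 0, "rz": 0, "fingers": 1}
    - {"dx": 0, "dy": 0, "dz": -8, "rx": 0, "ry": 0, "rz": 0, "fingers": 1}
    - {"dx": 0, "dy": 0, "dz": -1, "rx": 0, "ry": 0, "rz": 0, "fingers": 1}
    - {"dx": 0, "dy": 0, "dz": 0, "rx": 0, "ry": 0, "rz": 0, "fingers": 1}

```text
clock: 5.1
tcp_pos: [0.526, -0.0673, 0.1198]
orientation: [0.0, 0.032, 0.999, 0.001]
wrist_force: [0.3, 3.6, 5.0]
finger_gap: 0.0154
```

```bash
cat > look.py <<'E'
from h import *
import sys
n=sys.argv[1]; x0,y0,x1,y1=map(int,sys.argv[2:6]); k=float(sys.argv[6])
r=read_camera("scene"); t=read_camera("top")
cv2.imwrite(f"pics/{n}.png",cv2.resize(np.ascontiguousarray(r["img"][y0:y1,x0:x1,::-1]),None,fx=k,fy=k,interpolation=cv2.INTER_CUBIC))
cv2.imwrite(f"pics/{n}_t.png",cv2.resize(t["img"][185:300,195:485,::-1],None,fx=2.7,fy=2.7,interpolation=cv2.INTER_CUBIC))
s=env.get_state(); print(s["clock"],s["tcp_pos"].round(4) if hasattr(s["tcp_pos"],"round") else s["tcp_pos"],s["orientation"],s["wrist_force"])
E
python3 look.py a 185 165 425 335 2.7
```

```text
5.2 [ 0.526  -0.0673  0.1198] [8.15746589e-05 3.17986271e-02 9.99494137e-01 5.57533668e-04] [0.1939559  2.04222703 4.46940217]
```

View pics/a.png

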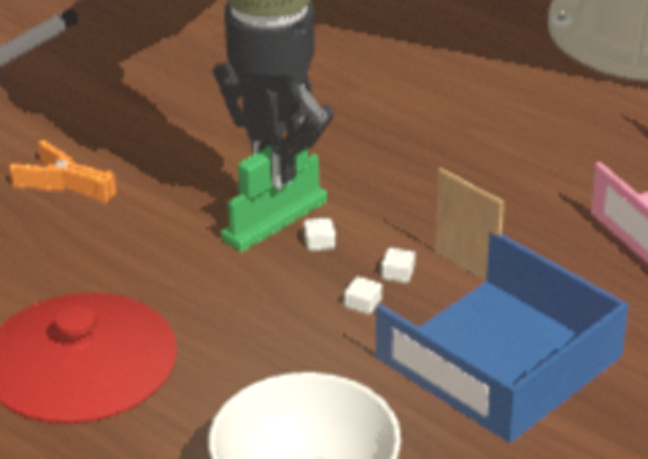

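The picture shows the scraper seated on the shelf behind the far lump at (318,233), with all three lumps ahead of it. I sweep slowly.

Request:
servo_tool:
  deltas:
    - {"dx": 0, "dy": 4, "dz": 1, "rx": 0, "ry": 0, "rz": 0, "fingers": 1}
    - {"dx": 0.5, "dy": 8, "dz": 0, "rx": 0, "ry": 0, "rz": 0, "fingers": 1}
    - {"dx": 0.8, "dy": 12, "dz": 0, "rx": 0, "ry": 0, "rz": 0, "fingers": 1}
    - {"dx": 0.8, "dy": 12, "dz": 0, "rx": 0, "ry": 0, "rz": 0, "fingers": 1}
    - {"dx": 0.8, "dy": 12, "dz": 0, "rx": 0, "ry": 0, "rz": 0, "fingers": 1}
    - {"dx": 0.8, "dy": 12, "dz": 0, "rx": 0, "ry": 0, "rz": 0, "fingers": 1}
    - {"dx": 0.8, "dy": 12, "dz": 0, "rx": 0, "ry": 0, "rz": 0, "fingers": 1}
    - {"dx": 0.8, "dy": 12, "dz": 0, "rx": 0, "ry": 0, "rz": 0, "fingers": 1}

```text
clock: 6.0
tcp_pos: [0.5316, 0.0189, 0.1209]
orientation: [0.0, 0.031, 1.0, 0.0]
wrist_force: [0.1, -0.4, -0.4]
finger_gap: 0.0155
```

Request:
servo_tool:
  deltas:
    - {"dx": 0.8, "dy": 12, "dz": 0, "rx": 0, "ry": 0, "rz": 0, "fingers": 1}
    - {"dx": 0.8, "dy": 12, "dz": 0, "rx": 0, "ry": 0, "rz": 0, "fingers": 1}
    - {"dx": 0.8, "dy": 12, "dz": 0, "rx": 0, "ry": 0, "rz": 0, "fingers": 1}
    - {"dx": 0.8, "dy": 12, "dz": 0, "rx": 0, "ry": 0, "rz": 0, "fingers": 1}
    - {"dx": 0.6, "dy": 8, "dz": 0, "rx": 0, "ry": 0, "rz": 0, "fingers": 1}
    - {"dx": 0.3, "dy": 5, "dz": 0, "rx": 0, "ry": 0, "rz": 0, "fingers": 1}
    - {"dx": 0, "dy": 0, "dz": 0, "rx": 0, "ry": 0, "rz": 0, "fingers": 1}

```text
clock: 6.7
tcp_pos: [0.5357, 0.0792, 0.1209]
orientation: [-0.0, 0.03, 1.0, 0.0]
wrist_force: [-0.1, 0.6, -0.6]
finger_gap: 0.015
```

```bash
python3 look.py b 285 165 425 335 3.5
```

```text
6.8 [0.5357 0.0785 0.1209] [-7.33051280e-06  3.08967192e-02  9.99522582e-01 -1.43006814e-05] [ 0.06343563 -0.00440216 -0.77623369]
```

View pics/b.png

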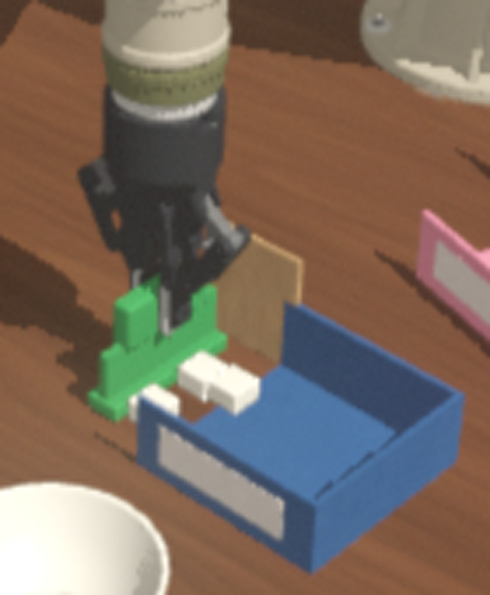

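All three lumps are ahead of the blade and entering the mouth, with two in a row near mid and one to the left inside the wall line. I continue.

Request:
servo_tool:
  deltas:
    - {"dx": 0.4, "dy": 6, "dz": 0, "rx": 0, "ry": 0, "rz": 0, "fingers": 1}
    - {"dx": 0.7, "dy": 11, "dz": 0, "rx": 0, "ry": 0, "rz": 0, "fingers": 1}
    - {"dx": 0.7, "dy": 12, "dz": 0, "rx": 0, "ry": 0, "rz": 0, "fingers": 1}
    - {"dx": 0.7, "dy": 12, "dz": 0, "rx": 0, "ry": 0, "rz": 0, "fingers": 1}
    - {"dx": 0.7, "dy": 12, "dz": 0, "rx": 0, "ry": 0, "rz": 0, "fingers": 1}
    - {"dx": 0.7, "dy": 12, "dz": 0, "rx": 0, "ry": 0, "rz": 0, "fingers": 1}
    - {"dx": 0.5, "dy": 8, "dz": 0, "rx": 0, "ry": 0, "rz": 0, "fingers": 1}
    - {"dx": 0.3, "dy": 4, "dz": 0, "rx": 0, "ry": 0, "rz": 0, "fingers": 1}

```text
clock: 7.6
tcp_pos: [0.5404, 0.1567, 0.1209]
orientation: [0.0, 0.03, 1.0, 0.0]
wrist_force: [0.3, 0.3, 0.7]
finger_gap: 0.0155
```

Request:
servo_tool:
  deltas:
    - {"dx": 0, "dy": 0, "dz": 0, "rx": 0, "ry": 0, "rz": 0, "fingers": 1}
    - {"dx": 0, "dy": 0, "dz": 0, "rx": 0, "ry": 0, "rz": 0, "fingers": 1}
    - {"dx": 0, "dy": 0, "dz": 0, "rx": 0, "ry": 0, "rz": 0, "fingers": 1}

```text
clock: 7.9
tcp_pos: [0.5404, 0.1552, 0.1209]
orientation: [-0.0, 0.031, 1.0, 0.0]
wrist_force: [0.4, -0.6, 0.0]
finger_gap: 0.0148
```

```bash
python3 look.py c 285 165 425 335 3.5
```

```text
8.0 [0.5404 0.1552 0.1209] [-1.51253867e-05  3.12333204e-02  9.99512120e-01  2.87796137e-05] [-0.75776184 -0.50951327 -0.98279998]
```

View pics/c.png

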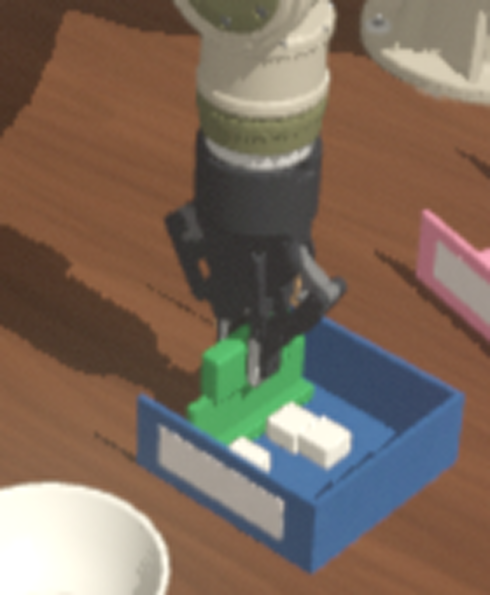

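All three lumps lie inside the carton, about 50 mm past the mouth. I retreat straight out.

Request:
servo_tool:
  deltas:
    - {"dx": -0.6, "dy": -10, "dz": 0, "rx": 0, "ry": 0, "rz": 0, "fingers": 1}
    - {"dx": -1.3, "dy": -20, "dz": 0, "rx": 0, "ry": 0, "rz": 0, "fingers": 1}
    - {"dx": -1.9, "dy": -30, "dz": 0, "rx": 0, "ry": 0, "rz": 0, "fingers": 1}
    - {"dx": -2.5, "dy": -40, "dz": 0, "rx": 0, "ry": 0, "rz": 0, "fingers": 1}
    - {"dx": -2.8, "dy": -45, "dz": 0, "rx": 0, "ry": 0, "rz": 0, "fingers": 1}
    - {"dx": -2.8, "dy": -45, "dz": 0, "rx": 0, "ry": 0, "rz": 0, "fingers": 1}
    - {"dx": -2.8, "dy": -45, "dz": 0, "rx": 0, "ry": 0, "rz": 0, "fingers": 1}
    - {"dx": -1.3, "dy": -25, "dz": 0, "rx": 0, "ry": 0, "rz": 0, "fingers": 1}

```text
clock: 8.8
tcp_pos: [0.5238, -0.1083, 0.1211]
orientation: [0.0, 0.033, 0.999, -0.001]
wrist_force: [-0.3, -0.2, 0.1]
finger_gap: 0.0154
```

Request:
servo_tool:
  deltas:
    - {"dx": 0, "dy": -15, "dz": 0, "rx": 0, "ry": 0, "rz": 0, "fingers": 1}
    - {"dx": 0, "dy": 0, "dz": -1, "rx": 0, "ry": 0, "rz": 0, "fingers": 1}
    - {"dx": 0, "dy": 0, "dz": 0, "rx": 0, "ry": 0, "rz": 0, "fingers": 1}
    - {"dx": 0, "dy": 0, "dz": 0, "rx": 0, "ry": 0, "rz": 0, "fingers": -1}
    - {"dx": 0, "dy": 0, "dz": 0, "rx": 0, "ry": 0, "rz": 0, "fingers": -1}
    - {"dx": 0, "dy": 0, "dz": 0, "rx": 0, "ry": 0, "rz": 0, "fingers": -1}
    - {"dx": 0, "dy": 0, "dz": 0, "rx": 0, "ry": 0, "rz": 0, "fingers": -1}
    - {"dx": 0, "dy": 0, "dz": 0, "rx": 0, "ry": 0, "rz": 0, "fingers": -1}

```text
clock: 9.6
tcp_pos: [0.5245, -0.119, 0.12]
orientation: [0.0, 0.031, 1.0, 0.0]
wrist_force: [0.1, -0.6, 0.1]
finger_gap: 0.0849
```

Request:
servo_tool:
  deltas:
    - {"dx": 0, "dy": 0, "dz": 30, "rx": 0, "ry": 0, "rz": 0, "fingers": -1}
    - {"dx": 0, "dy": 0, "dz": 45, "rx": 0, "ry": 0, "rz": 0, "fingers": -1}
    - {"dx": 12, "dy": -20, "dz": 25, "rx": 0, "ry": 0, "rz": -0.14, "fingers": -1}
    - {"dx": 20, "dy": -35, "dz": 0, "rx": 0, "ry": 0, "rz": -0.14, "fingers": -1}
    - {"dx": 20, "dy": -35, "dz": 0, "rx": 0, "ry": 0, "rz": -0.14, "fingers": -1}
    - {"dx": 20, "dy": -35, "dz": 0, "rx": 0, "ry": 0, "rz": -0.14, "fingers": -1}
    - {"dx": 12, "dy": -25, "dz": 0, "rx": 0, "ry": 0, "rz": -0.14, "fingers": -1}
    - {"dx": 10, "dy": -17, "dz": 0, "rx": 0, "ry": 0, "rz": -0.14, "fingers": -1}

```text
clock: 10.4
tcp_pos: [0.619, -0.2885, 0.2194]
orientation: [0.0, 0.439, 0.899, -0.0]
wrist_force: [-0.7, 1.0, -0.1]
finger_gap: 0.0854
```

Request:
servo_tool:
  deltas:
    - {"dx": 0, "dy": 0, "dz": 0, "rx": 0, "ry": 0, "rz": -0.14, "fingers": -1}
    - {"dx": 0, "dy": 0, "dz": 0, "rx": 0, "ry": 0, "rz": -0.14, "fingers": -1}
    - {"dx": 0, "dy": 0, "dz": 0, "rx": 0, "ry": 0, "rz": -0.143, "fingers": -1}
    - {"dx": 0, "dy": 0, "dz": 0, "rx": 0, "ry": 0, "rz": 0, "fingers": -1}

```text
clock: 10.8
tcp_pos: [0.6184, -0.2864, 0.2196]
orientation: [-0.0, 0.615, 0.788, -0.0]
wrist_force: [-0.3, 0.3, -0.3]
finger_gap: 0.0857
```

Run:
```python
from h import *
import h
old=cv2.imread("pics/top0.png")[:,:,::-1].copy(); olds=cv2.imread("pics/scene0.png")[:,:,::-1].copy()
t=read_camera("top"); s=read_camera("scene")
def rng(im,kind):
    H,S,V=cv2.split(cv2.cvtColor(im,cv2.COLOR_RGB2HSV)); return (H>8)&(H<22)&(S>150)&(V>120+60*(im is t["img"]))
h.rng=rng
ti=dict(t,img=old); si=dict(s,img=olds)
print(cv2.cvtColor(olds[215:246,188:232],cv2.COLOR_RGB2HSV)[::4,::4].reshape(-1,3)[:88:5].tolist())
for nm,c in (("both",[ti,si]),("top",[ti]),("scene",[si])):
    print(nm,fit("clip",c,[.6116,-.2591,1.816]))
# scraper in the new picture, before handle jaw opens further
h.rng=lambda im,k:(lambda q:(q[...,0]>50)&(q[...,0]<75)&(q[...,1]>120))(cv2.cvtColor(im,cv2.COLOR_RGB2HSV))
print("scraper",fit("scraper",[s],[.5245,-.119,1.508]))
```

```text
[[11, 138, 137], [12, 138, 129], [11, 134, 129], [14, 178, 228], [12, 137, 121], [12, 186, 155], [12, 136, 135], [15, 180, 236], [15, 179, 241], [14, 188, 207], [13, 189, 190], [12, 139, 127], [12, 158, 158], [11, 150, 151], [11, 142, 124], [13, 175, 189], [12, 141, 127], [11, 138, 131]]
both (array([ 0.61284754, -0.25879646,  1.86140025]), np.float64(0.445817187788514))
top (array([ 0.6454945 , -0.2336996 ,  0.94152258]), np.float64(0.1065272734860816))
scene (array([ 0.61270095, -0.25890413,  1.86123829]), np.float64(0.8257327009607199))
scraper (array([ 0.51956996, -0.12352801,  1.53308705]), np.float64(0.8088217149907464))
```

Request:
servo_tool:
  deltas:
    - {"dx": 1, "dy": 0, "dz": -40, "rx": 0, "ry": 0, "rz": 0.018, "fingers": -1}
    - {"dx": 0, "dy": 0, "dz": -40, "rx": 0, "ry": 0, "rz": 0, "fingers": -1}
    - {"dx": 0, "dy": 0, "dz": -35, "rx": 0, "ry": 0, "rz": 0, "fingers": -1}
    - {"dx": 0, "dy": 0, "dz": -15, "rx": 0, "ry": 0, "rz": 0, "fingers": -1}
    - {"dx": 0, "dy": 0, "dz": -11, "rx": 0, "ry": 0, "rz": 0, "fingers": -0.5}
    - {"dx": 0, "dy": 0, "dz": 0, "rx": 0, "ry": 0, "rz": 0, "fingers": 0}
    - {"dx": 0, "dy": 0, "dz": 0, "rx": 0, "ry": 0, "rz": 0, "fingers": 0.3}
    - {"dx": 0, "dy": 0, "dz": 0, "rx": 0, "ry": 0, "rz": 0, "fingers": 1}
  newtons: 25

```text
clock: 11.7
tcp_pos: [0.6213, -0.2878, 0.0825]
orientation: [0.003, 0.608, 0.794, 0.0]
wrist_force: [0.6, 0.0, 7.4]
finger_gap: 0.0281
```

Request:
servo_tool:
  deltas:
    - {"dx": 0, "dy": 0, "dz": 0, "rx": 0, "ry": 0, "rz": 0, "fingers": 1}
    - {"dx": 0, "dy": 0, "dz": 0, "rx": 0, "ry": 0, "rz": 0, "fingers": 1}
    - {"dx": 0, "dy": 0, "dz": 0, "rx": 0, "ry": 0, "rz": 0, "fingers": 1}
    - {"dx": 0, "dy": 0, "dz": 0, "rx": 0, "ry": 0, "rz": 0, "fingers": 1}

```text
clock: 12.1
tcp_pos: [0.6216, -0.2878, 0.0828]
orientation: [0.004, 0.608, 0.794, 0.0]
wrist_force: [0.1, -0.5, 6.3]
finger_gap: 0.0241
```

Request:
servo_tool:
  deltas:
    - {"dx": 0, "dy": 0, "dz": 5, "rx": 0, "ry": 0, "rz": 0, "fingers": 1}
    - {"dx": 0, "dy": 0, "dz": 15, "rx": 0, "ry": 0, "rz": 0, "fingers": 1}
    - {"dx": 0, "dy": 0, "dz": 20, "rx": 0, "ry": 0, "rz": 0, "fingers": 1}
    - {"dx": 0, "dy": 0, "dz": 20, "rx": 0, "ry": 0, "rz": 0, "fingers": 1}
    - {"dx": 0, "dy": 0, "dz": 0, "rx": 0, "ry": 0, "rz": 0, "fingers": 1}
    - {"dx": 0, "dy": 0, "dz": 0, "rx": 0, "ry": 0, "rz": 0, "fingers": 1}

```text
clock: 12.7
tcp_pos: [0.6198, -0.2867, 0.14]
orientation: [0.001, 0.608, 0.794, 0.0]
wrist_force: [-0.6, -0.5, -1.3]
finger_gap: 0.0241
```

```bash
python3 look.py d 150 110 290 270 3.6
```

```text
12.8 [ 0.6189 -0.2861  0.1381] [-7.07843966e-04  6.07872484e-01  7.94034344e-01 -5.00442246e-05] [-0.31650679  0.06743321 -0.69280156]
```

View pics/d.png

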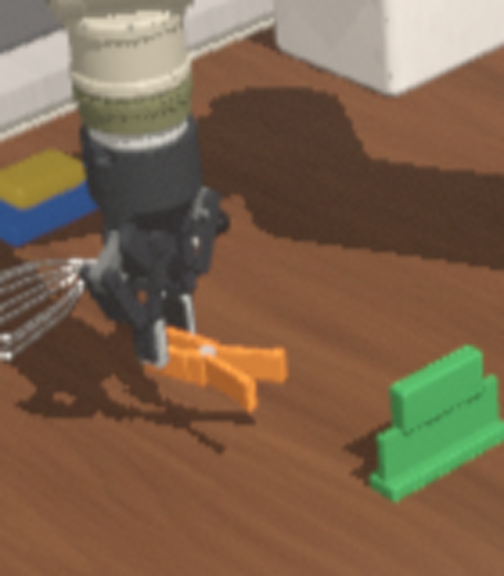

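The clip is held level with its jaws gaping towards the carton, and the scraper stands upright. I carry the clip high to a point before the flap edge and turn it −0.327.

Request:
servo_tool:
  deltas:
    - {"dx": 0, "dy": 0, "dz": 30, "rx": 0, "ry": 0, "rz": 0, "fingers": 1}
    - {"dx": -10, "dy": 10, "dz": 30, "rx": 0, "ry": 0, "rz": 0, "fingers": 1}
    - {"dx": -25, "dy": 35, "dz": 5, "rx": 0, "ry": 0, "rz": -0.08, "fingers": 1}
    - {"dx": -25, "dy": 40, "dz": 0, "rx": 0, "ry": 0, "rz": -0.08, "fingers": 1}
    - {"dx": -25, "dy": 40, "dz": 0, "rx": 0, "ry": 0, "rz": -0.08, "fingers": 1}
    - {"dx": -28, "dy": 40, "dz": 0, "rx": 0, "ry": 0, "rz": -0.087, "fingers": 1}
    - {"dx": -28, "dy": 40, "dz": 0, "rx": 0, "ry": 0, "rz": 0, "fingers": 1}
    - {"dx": -20, "dy": 30, "dz": 0, "rx": 0, "ry": 0, "rz": 0, "fingers": 1}

```text
clock: 13.6
tcp_pos: [0.4553, -0.0491, 0.2026]
orientation: [-0.002, 0.729, 0.685, -0.001]
wrist_force: [0.6, -0.1, -0.7]
finger_gap: 0.0245
```

Request:
servo_tool:
  deltas:
    - {"dx": 0, "dy": 0, "dz": -20, "rx": 0, "ry": 0, "rz": 0, "fingers": 1}
    - {"dx": 0, "dy": 0, "dz": -30, "rx": 0, "ry": 0, "rz": 0, "fingers": 1}
    - {"dx": 0, "dy": 0, "dz": -25, "rx": 0, "ry": 0, "rz": 0, "fingers": 1}
    - {"dx": 0, "dy": 0, "dz": -10, "rx": 0, "ry": 0, "rz": 0, "fingers": 1}
    - {"dx": 0, "dy": 0, "dz": 0, "rx": 0, "ry": 0, "rz": 0, "fingers": 1}
    - {"dx": 0, "dy": 0, "dz": 0, "rx": 0, "ry": 0, "rz": 0, "fingers": 1}

```text
clock: 14.2
tcp_pos: [0.4586, -0.0516, 0.1192]
orientation: [-0.0, 0.729, 0.684, -0.0]
wrist_force: [-0.3, 0.2, 0.0]
finger_gap: 0.0244
```

```bash
cat > e.py <<'E'
from h import *
import h,sys
t=read_camera("top"); s=read_camera("scene"); st=env.get_state(); tcp=np.array(st["tcp_pos"]); q=st["orientation"]
head=2*np.arctan2(q[2],q[1])-np.pi/2
print(st["clock"],tcp.round(4),head.round(3),np.round(st["wrist_force"],1))
z=tcp[2]-.0828
# open clip: parallel handles, jaws spread .3 each
M["clip"]=[B(-46,0,8,13,0,22),B(-46,0,-13,-8,0,22),B(-3,52,-2,4,0,22,.25),B(-3,52,-4,2,0,22,-.25)]
P=np.load("P.npy"); cp=P[0]
h.rng=lambda im,k:(lambda q:(q[...,0]>8)&(q[...,0]<22)&(q[...,1]>158)&(q[...,2]>140))(cv2.cvtColor(im,cv2.COLOR_RGB2HSV))
p0=[tcp[0]+.03*np.cos(cp[2]),tcp[1]+.03*np.sin(cp[2]),head+np.pi/2]; p0=[*p0,z]
c,sn=np.cos(p0[2]),np.sin(p0[2])
e=cp[:2]+np.array([[np.cos(cp[2]),-np.sin(cp[2])],[np.sin(cp[2]),np.cos(cp[2])]])@[-.06,.0695]
d=e-p0[:2]; print("clip",np.round(p0,4),"edge in clip",(c*d[0]+sn*d[1]).round(4),(-sn*d[0]+c*d[1]).round(4))
k=4; ims=[]
for r,(x0,y0,x1,y1) in ((t,(250,200,390,300)),(s,(300,170,440,290))):
    i=cv2.resize(r["img"][y0:y1,x0:x1,::-1],None,fx=k,fy=k,interpolation=cv2.INTER_CUBIC); j=i.copy()
    o=np.array([x0,y0]); draw(j,r,FLAP,cp,(255,0,255),o,k); draw(j,r,M["clip"],p0,(255,255,0),o,k)
    ims.append(np.hstack([i,j]))
im=np.vstack(ims); cv2.imwrite(sys.argv[1],cv2.resize(im,None,fx=.68,fy=.68,interpolation=cv2.INTER_AREA))
E
python3 e.py pics/e.png
```

```text
14.3 [ 0.4593 -0.0518  0.1199] -0.063 [ 0.1 -0.  -0.5]
clip [ 0.4612 -0.0218  1.5076  0.0371] edge in clip 0.0946 0.0017
```

View pics/e.png

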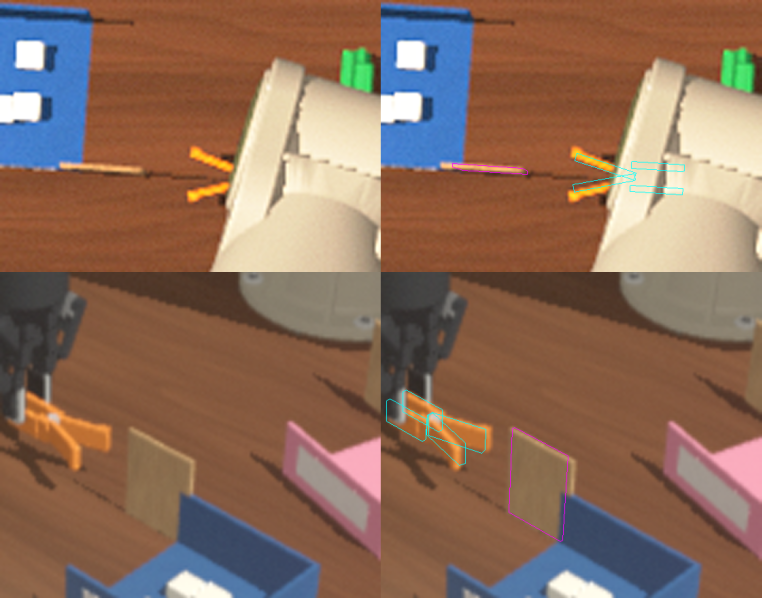

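The lower row shows the flap edge straight ahead of the open jaws, about 40 mm off. The overlays agree to 2–4 mm. I advance 61 mm along the flap.

Request:
servo_tool:
  deltas:
    - {"dx": 0.4, "dy": 7, "dz": 0, "rx": 0, "ry": 0, "rz": 0, "fingers": 1}
    - {"dx": 0.7, "dy": 11, "dz": 0, "rx": 0, "ry": 0, "rz": 0, "fingers": 1}
    - {"dx": 0.7, "dy": 11, "dz": 0, "rx": 0, "ry": 0, "rz": 0, "fingers": 1}
    - {"dx": 0.7, "dy": 11, "dz": 0, "rx": 0, "ry": 0, "rz": 0, "fingers": 1}
    - {"dx": 0.7, "dy": 11, "dz": 0, "rx": 0, "ry": 0, "rz": 0, "fingers": 1}
    - {"dx": 0.6, "dy": 10, "dz": 0, "rx": 0, "ry": 0, "rz": 0, "fingers": 1}
    - {"dx": 0, "dy": 0, "dz": 0, "rx": 0, "ry": 0, "rz": 0, "fingers": 1}
    - {"dx": 0, "dy": 0, "dz": 0, "rx": 0, "ry": 0, "rz": 0, "fingers": 1}

```text
clock: 15.1
tcp_pos: [0.4622, 0.0099, 0.1189]
orientation: [0.0, 0.729, 0.685, -0.0]
wrist_force: [-0.8, -0.0, -0.6]
finger_gap: 0.0241
```

```bash
python3 e.py pics/f.png
```

```text
15.2 [0.4622 0.0094 0.1189] -0.063 [-0.1 -0.1 -0.9]
clip [0.4641 0.0394 1.5077 0.0361] edge in clip 0.0334 0.0008
```

View pics/f.png

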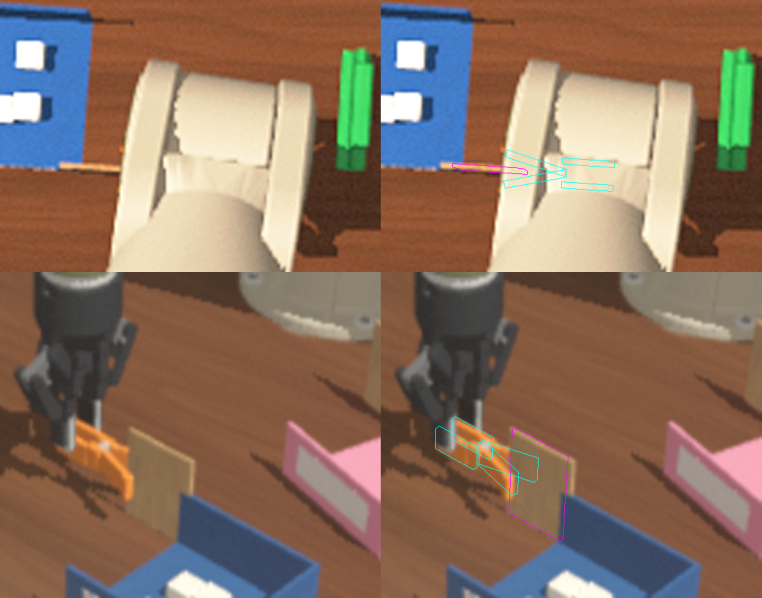

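Run:
```python
from h import *
s=read_camera("scene"); x0,y0=300,170
hsv=cv2.cvtColor(s["img"],cv2.COLOR_RGB2HSV)
m=np.zeros((480,640),bool); m[226:240,330:346]=True
m&=(hsv[...,1]<120)&(hsv[...,2]>170); v,u=np.nonzero(m); print(len(u),u.mean(),v.mean())
h=ray((u.mean(),v.mean()),s,.036+.023); print("hinge",h.round(4))
a=1.508; R=np.array([[np.cos(a),-np.sin(a)],[np.sin(a),np.cos(a)]])
e=np.array([.5386,.1282])+R@[-.06,.0695]; print("edge in clip",(R.T@(e-h)).round(4))
```

```text
14 338.0 232.92857142857142
hinge [0.4656 0.0432]
edge in clip [0.0294 0.002 ]
```

Two independent measurements agree: the flap edge lies 29–33 mm ahead of the hinge and 1–2 mm off mid. I hand the job in.

```bash
python3 -c "
from workcell import env,job
print(job.hand_in()); s=env.get_state(); print(s['clock'],s['wrist_force'],s['finger_gap'])"
```

```text
the job is handed in; nothing more can be done
None
the job is handed in; nothing more can be done
```

I swept all three sugar lumps into the blue carton with the green scraper. The scraper is back upright on the shelf outside the carton, at about (0.52, −0.12) m. The arm is holding the orange clip wide open around the flap's upright edge. I handed the job in at about 15 s on the clock; it reported no verdict.

- **Lumps:** the last pictures show all three inside, with about 50 mm between the mouth and their centres, judged by eye and from where the blade stopped.
- **Clip:** its underside is about 36 mm up, worked out from the tool height, and it is level and in line with the flap. The finger gap of 24 mm is slightly under the 26 mm given for fully spread, and the picture shows the jaws wide open.
- **Flap edge:** it lies 29–33 mm ahead of the hinge and 1–2 mm off mid. The tool pose and the hinge mark in the picture agreed on this to within about 4 mm.
- **Forces:** the wrist force stayed under 1 N at the flap, so the clip does not seem to press on the card.
- **Disagreements:** box-model fits from the scene camera alone differed from the top camera by 3–5 mm for the scraper and by about 15 mm for the carton. I used the combined fit, which the top camera dominated. Later fits of the clip from the top camera failed, and the last top picture was hidden by the arm.

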